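# Seat the nozzle holder that stands proud in its block

### The arm

A 6-joint arm with a two-finger parallel gripper is mounted at the origin on a cart in front of the work surface, level with it; the furniture and walls round the work are solid. World frame = base frame: x ahead of the robot, y to its left, z up, the work surface at z = 0. Lengths are in m, angles in degrees, forces in N, time in s.
With the tool pointing down it reaches from about 0.3 to 0.775 m from the base axis. Payload 14.6 kg.
Tool frame: the origin (TCP) lies midway between the tips of the shut fingers; the grasp point (between the pads) lies 19 mm behind it; z points along the fingers, y is the line along which they close (so a half turn about z gives the same grasp; the last joint's range is limited). The gripper opens to 85 mm and grips with 20 to 120 N. Pads are 22 mm wide; open, the fingers measure 114 mm over their backs; the gripper's body (76 mm by 85 mm) begins 54 mm behind the grasp point. The pads swing forward as they close: fully open they stand 13 mm farther back than shut.
Start: joints at [-74.92, 17.183, 87.147, -0, 75.671, -3.816], TCP at [0.178, -0.52, 0.231] pointing down, gripper open.
Joint ranges: [-173.82, 173.82], [-45.26, 126.66], [13.44, 144.39], [-59.66, 239.66], [0, 175.72], [-146.38, 146.38]. Speed limits (degrees/s): [127.2, 127.2, 147.25, 180, 180, 180].

### API

Orientations are given as [roll, pitch, yaw] about the fixed x, y, z axes, in that order (R = Rz(yaw) Ry(pitch) Rx(roll)).
In Python, from cell import observe, read_camera, camera_params, close_job gives the robot as it stands. The module is installed in compiled form; this text tells all that it offers.
- The arm moves only by the shell command python3 -m jog 'ROWS' [FORCE]. ROWS is JSON, a list of rows, each an object of numbers: "hand": the finger opening in mm, from 0 to 85.4; "x", "y", "z": the shift along the tool's x, y, z in mm; "spin": the turn about the tool's z in degrees. In form: [{"hand": .., "x": .., "y": .., "z": .., "spin": ..}, ...]. A call has 1 to 5 rows; each row shifts and turns the commanded pose from where the row before left it, along the tool's axes as they then stand; what a row does not reach is not made up. A row lasts 1/8 s, in which the tool goes at most 62.5 mm and 10.7 degrees, less where a joint would pass 70% of its speed; a pose out of reach is approached as far as the arm can. A call with a gripper value outside its range is refused whole. The fingers move at their own pace and stop on an object; FORCE is the grip in N (left out, the last holds). Time passes only in rows, so rows that do not move let the fingers close. It gives the time, the measured TCP pose, the force, the opening and the grip force at its end, in the units of the state.
- observe(): the state, without advancing time (a new reading comes with each control period).
- read_camera(name): name is "side" or "top"; returns the picture (420x560x3 uint8, red, green, blue); there is no depth.
- camera_params(name): a dict with "fx", "fy", "cx", "cy" (pixels), "eye" and "orientation" of the camera in the world. Camera axes: x right, y down, z forward; pixel columns grow to the right and rows downward; lengths in m; the calibration is good to about 2 mm. A picture is of the moment at which its call begins. camera_params takes no time and is no camera call.
- close_job(): hands the job in; it is judged then, once.
The state is a dict: "clock": time; "joint_positions": joint angles; "dq": joint speeds; "joint_efforts": joint torques, N m; "tcp_pos": TCP position; "tcp_rot": TCP orientation; "wrist_force": force on the tool from outside, world axes, zero at the start; "ft_torque": the same for the moment, N m; "grip_width": finger opening in m; "grip_force": force on a finger pad.
Only numpy, scipy, OpenCV 4.12 (cv2) and the standard library are available. Lean on these libraries where they do the work, as an engineer would, in place of code of your own. Each camera call takes 0.05 s, during which the arm holds its last target. There are 200 camera calls.

### The job

One of the two nozzle holders in the aluminium bench block is standing proud, because its square foot lies across its square seat. Press on it and turn it until it drops fully home in that same bay, without lifting it out, then let go. Leave the other holder as it is.

Things in the scene. Friction and masses are not known exactly. Their poses are not given: they have to be found in the camera images.
- block: Fixed aluminium block, 84 (x) x 256 (y) x 36 (z) mm, origin at the centre of its underside. Three equal bays at its y = +80, 0, -80 mm: a round counterbore 56 mm across, 16 mm deep, and centred below it a square seat 42 x 42 mm, 14 mm deep, sides parallel to the block's x and y. Two bays (which varies) hold a holder, one is empty.
- holder_a: Steel holder, proud: origin (centre of underside) 20 mm over the block's underside, foot on the seat's ledge, turned 25 to 45 degrees off the seat. 0.22 kg, 62 mm tall; from below: square foot 36 mm wide, 12 high; round barrel 51 across, 16 high; square head 24 wide, 34 high, to grip. Foot and head sides lie along its x, y. Fits at any quarter turn; home is 12 mm lower, barrel top flush.
- holder_b: A second, identical loose holder in another bay of the block, already home: origin 8 mm above the block's underside, top of the barrel flush with the block's top face. Not to be disturbed.
There are look-alikes about, which are no part of the job. What is shaped like the holder_a but orange is not meant.

How it is judged:
By the outcome, as a careful person would: the job done as asked, in the order asked, and still so for the second after the job is handed in, with the robot touching nothing.
It also fails if it takes over 32 s, if anything falls off the work surface, if the arm or the gripper's body presses on something with over 40 N, if the wrist force passes 120 N, or if a joint passes its speed limit or range.

## Working session

There is one attempt and no reset: what is moved stays moved. The work goes in short steps, Python scripts to look and compute and a shell command to move; the robot and the scene stay as the last step left them, time stands still between calls to the robot, and variables do not carry over. Pictures are saved under pics/ and viewed, at most 10 in all, crops included, and the job is handed in when it is done.

```bash
mkdir -p pics
python3 - <<'E'
from cell import *
import cv2
for n in("top","side"):
    im=read_camera(n); cv2.imwrite(f"pics/{n}0.png",im[:,:,::-1]); print(n,camera_params(n))
s=observe();print(s["clock"],s["tcp_pos"],s["tcp_rot"],s["grip_width"])
E
```

```text
top {'fx': 399.95693017206037, 'fy': 399.95693017206037, 'cx': 281.68933009212816, 'cy': 212.01614252081254, 'eye': array([0.4383013 , 0.21918639, 0.89535611]), 'orientation': array([-170.53346778,    0.4545376 ,  -91.61202383])}
side {'fx': 541.2128101159755, 'fy': 541.2128101159755, 'cx': 283.33856402674724, 'cy': 213.33025742383177, 'eye': array([ 0.91223128, -0.19100494,  0.71366516]), 'orientation': array([-140.26552487,    0.66945781,   38.38543071])}
0.1 [ 0.17806777 -0.5201408   0.23079192] [-1.79940383e+02 -5.50190036e-03  1.88965704e+01] 0.0851047960709708
```

View pics/top0.png

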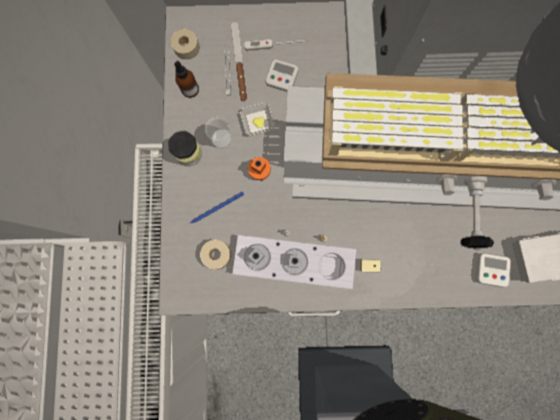

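View pics/side0.png

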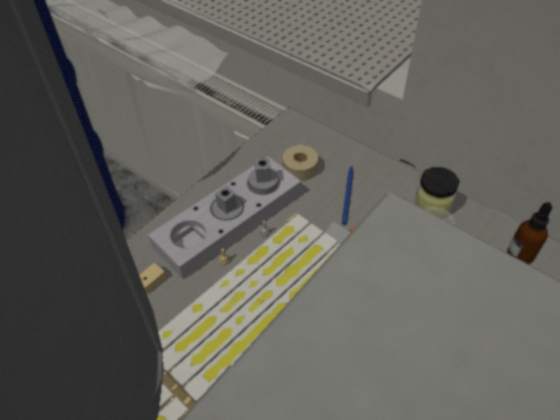

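The top view shows the block around (294,262), with holders at (257,256) and (295,261) and the empty bay at (331,265). In the side view the holders are at (262,175) and (227,203). I'll zoom in and fit the block outline.

```bash
cat > h.py <<'E'
import numpy as np,cv2
from scipy.spatial.transform import Rotation as R
from cell import *
def ray(n,uv,z):
    p=camera_params(n);M=R.from_euler('xyz',p["orientation"],degrees=True).as_matrix()
    uv=np.atleast_2d(uv).astype(float)
    d=np.c_[(uv[:,0]-p["cx"])/p["fx"],(uv[:,1]-p["cy"])/p["fy"],np.ones(len(uv))]@M.T
    return p["eye"]+d*((z-p["eye"][2])/d[:,2])[:,None]
def proj(n,X):
    p=camera_params(n);M=R.from_euler('xyz',p["orientation"],degrees=True).as_matrix()
    c=(np.atleast_2d(X)-p["eye"])@M
    return np.c_[c[:,0]/c[:,2]*p["fx"]+p["cx"],c[:,1]/c[:,2]*p["fy"]+p["cy"]]
E
python3 - <<'E'
from h import *
t=cv2.imread("pics/top0.png");s=cv2.imread("pics/side0.png")
a=cv2.resize(t[228:293,226:361],None,fx=5.5,fy=5.5,interpolation=cv2.INTER_CUBIC)
b=cv2.resize(s[150:275,145:310],None,fx=4.5,fy=4.5,interpolation=cv2.INTER_CUBIC)
cv2.imwrite("pics/tz.png",a);cv2.imwrite("pics/sz.png",b)
print(ray("top",[[237,237],[356,249],[354,287],[233,274]],.036).round(4))
print(ray("side",[[152,235],[276,161],[305,184],[181,269]],.036).round(4))
E
```

```text
[[0.5299 0.3199 0.036 ]
 [0.4968 0.0651 0.036 ]
 [0.417  0.074  0.036 ]
 [0.4513 0.3292 0.036 ]]
[[0.4198 0.0833 0.036 ]
 [0.4711 0.3321 0.036 ]
 [0.545  0.3192 0.036 ]
 [0.5022 0.0659 0.036 ]]
```

View pics/tz.png

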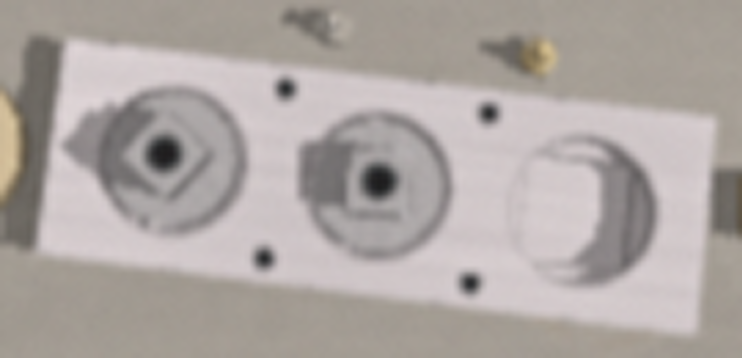

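View pics/sz.png

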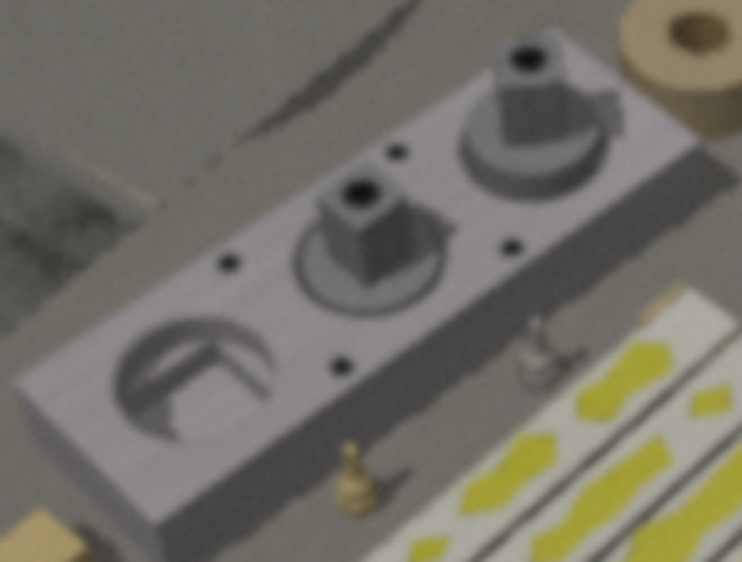

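The +y bay (left in the top view) holds the proud holder, with its barrel rim visibly raised in the side view. The middle holder is flush. Next I'll measure block yaw, bore centres and head angle.

Run:
```python
from h import *
t=cv2.imread("pics/top0.png");s=cv2.imread("pics/side0.png")
roi=t[225:300,222:366];hsv=cv2.cvtColor(roi,cv2.COLOR_BGR2HSV)
g=roi.min(axis=2)
m=((roi[:,:,0].astype(int)-roi[:,:,2]>-8)&(g>150)).astype(np.uint8)
print("mask",m.sum(), roi[45,16],roi[5,5])
m=cv2.morphologyEx(m,cv2.MORPH_OPEN,np.ones((3,3)))
c=max(cv2.findContours(m,0,2)[0],key=cv2.contourArea)
w=ray("top",c[:,0]+[222,225],.036)[:,:2].astype(np.float32)
r=cv2.minAreaRect((w*1000));print("block",r,cv2.boxPoints(r).round(1).tolist())
def hole(n,im,uv,z):
    u,v=uv;p=im[v-6:v+7,u-6:u+7].max(axis=2).astype(float);wt=np.clip(75-p,0,None)
    yy,xx=np.mgrid[v-6:v+7,u-6:u+7];c=[(wt*xx).sum()/wt.sum(),(wt*yy).sum()/wt.sum()]
    print(n,np.round(c,2),p.min(),ray(n,c,z).round(4))
hole("top",t,(256,256),.082);hole("top",t,(295,261),.070)
hole("side",s,(262,163),.082);hole("side",s,(225,193),.070)
def z(im,x,y,w=30,h=30):
    k=im[y:y+h,x:x+w];k=cv2.cvtColor(k,cv2.COLOR_BGR2GRAY);k=cv2.normalize(k,None,0,255,cv2.NORM_MINMAX)
    return cv2.resize(cv2.equalizeHist(k),(400,400),interpolation=cv2.INTER_CUBIC)
cv2.imwrite("pics/z2.png",np.hstack([z(t,242,241),z(s,247,153)]))
```

```text
mask 2017 [203 202 211] [146 155 162]
block ((472.88555908203125, 191.7200927734375), (34.52610397338867, 48.215843200683594), 78.14433288574219) [[445.70001220703125, 179.8000030517578], [492.8999938964844, 169.89999389648438], [500.0, 203.6999969482422], [452.79998779296875, 213.60000610351562]]
top [255.39 255.45] 33.0 [[0.4864 0.2776 0.082 ]]
top [294.52 260.51] 32.0 [[0.4745 0.1984 0.07  ]]
side [262.02 162.72] 22.0 [[0.4854 0.2794 0.082 ]]
side [225.16 192.92] 19.0 [[0.4742 0.1999 0.07  ]]
```

View pics/z2.png

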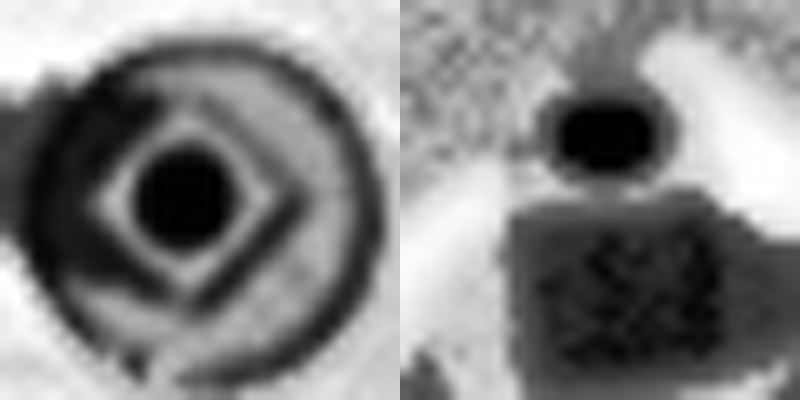

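The enlarged top view shows the head's top square with corners near (188,108), (278,200), (185,292) and (95,203). That is a diamond, and its bore is at (185,200).

Run:
```python
from h import *
q=np.array([[188,108],[278,200],[185,292],[95,203]])*30/400-.5+[242,241]
w=ray("top",q,.082)[:,:2]*1000;print(w.round(1),w.mean(0).round(1))
for i in range(4):
    d=w[(i+1)%4]-w[i];print(np.hypot(*d).round(1),np.degrees(np.arctan2(d[1],d[0])).round(1))
t=cv2.imread("pics/top0.png")
b=cv2.GaussianBlur(t,(3,3),0)[225:300,222:366].min(axis=2)
m=(b>172).astype(np.uint8)
m=cv2.morphologyEx(m,cv2.MORPH_OPEN,np.ones((3,3)))
c=max(cv2.findContours(m,0,2)[0],key=cv2.contourArea)
w=ray("top",c[:,0]+[222,225],.036)[:,:2].astype(np.float32)*1000
r=cv2.minAreaRect(w);print(r)
k=np.array([[62,38],[716,118],[696,334],[38,252]])/5.5-.5+[226,228]
w=ray("top",k,.036)[:,:2]*1000;print(w.round(1),w.mean(0))
for i in range(4):
    d=w[(i+1)%4]-w[i];print(np.hypot(*d).round(1),np.degrees(np.arctan2(d[1],d[0])).round(1))
```

```text
[[500.3 276.9]
 [485.9 263.5]
 [472.5 277.9]
 [486.3 291.3]] [486.2 277.4]
19.7 -136.9
19.7 133.2
19.3 44.2
20.1 -45.8
((474.4478759765625, 197.9798583984375), (255.44650268554688, 84.93366241455078), 81.41854858398438)
[[535.6 320.3]
 [496.9  65.8]
 [414.5  78.3]
 [452.7 330.4]] [474.9261304  198.70453608]
257.5 -98.6
83.3 171.4
255.0 81.4
83.4 -6.9
```

The block fits at 255×85 mm (should be 256×84), yaw −8.6°. The bay is at (486,277) mm and the head is centred at (486,278), yaw 43.7°, which is 37.7° off the seat and within 25–45°. The plan is to grip at tool yaw 43.7° and then turn +37.7° in the world frame, i.e. negative spin. First I'll cross over at height.

```bash
J='python3 -m jog'
python3 -m jog '[{"hand":50,"x":27.5,"y":-32.8},{"hand":50,"x":27.5,"y":-32.8},{"hand":50,"x":27.5,"y":-32.8},{"hand":50,"x":27.5,"y":-32.8},{"hand":50,"x":27.5,"y":-32.8}]'
python3 -m jog '[{"hand":50,"x":27.5,"y":-32.8},{"hand":50,"x":27.5,"y":-32.8},{"hand":50,"x":27.5,"y":-32.8},{"hand":50,"x":27.5,"y":-32.8},{"hand":50,"x":27.5,"y":-32.8}]'
python3 -m jog '[{"hand":50,"x":27.5,"y":-32.8},{"hand":50,"x":27.5,"y":-32.8},{"hand":50,"x":27.5,"y":-32.8},{"hand":50,"x":27.5,"y":-32.8},{"hand":50,"x":27.5,"y":-32.8}]'
python3 -m jog '[{"hand":50,"x":27.5,"y":-32.8},{"hand":50,"x":27.5,"y":-32.8},{"hand":50,"x":27.5,"y":-32.8},{"hand":50,"x":27.5,"y":-32.8},{"hand":50,"x":27.5,"y":-32.8}]'
python3 -m jog '[{"spin":-8.2},{"spin":-8.3},{"spin":-8.3},{"hand":50}]'
```

```text
$[0]: bad value
$[0]: bad value
$[0]: bad value
$[0]: bad value
$[0]: bad value
```

```bash
python3 -m jog '[{"hand":50,"x":27.5,"y":-32.8,"z":0,"spin":0},{"hand":50,"x":27.5,"y":-32.8,"z":0,"spin":0},{"hand":50,"x":27.5,"y":-32.8,"z":0,"spin":0},{"hand":50,"x":27.5,"y":-32.8,"z":0,"spin":0},{"hand":50,"x":27.5,"y":-32.8,"z":0,"spin":0}]'
```

```text
clock: 0.72
tcp_pos: [0.2553, -0.3193, 0.2311]
tcp_rot: [-180.0, 0.0, 18.9]
wrist_force: [0.3, -0.6, -0.2]
grip_width: 0.0501
grip_force: 0.0
```

```bash
python3 -m jog '[{"hand":50,"x":27.5,"y":-32.8,"z":0,"spin":0},{"hand":50,"x":27.5,"y":-32.8,"z":0,"spin":0},{"hand":50,"x":27.5,"y":-32.8,"z":0,"spin":0},{"hand":50,"x":27.5,"y":-32.8,"z":0,"spin":0},{"hand":50,"x":27.5,"y":-32.8,"z":0,"spin":0}]'
python3 -m jog '[{"hand":50,"x":27.5,"y":-32.8,"z":0,"spin":0},{"hand":50,"x":27.5,"y":-32.8,"z":0,"spin":0},{"hand":50,"x":27.5,"y":-32.8,"z":0,"spin":0},{"hand":50,"x":27.5,"y":-32.8,"z":0,"spin":0},{"hand":50,"x":27.5,"y":-32.8,"z":0,"spin":0}]'
python3 -m jog '[{"hand":50,"x":27.5,"y":-32.8,"z":0,"spin":0},{"hand":50,"x":27.5,"y":-32.8,"z":0,"spin":0},{"hand":50,"x":27.5,"y":-32.8,"z":0,"spin":0},{"hand":50,"x":27.5,"y":-32.8,"z":0,"spin":0},{"hand":50,"x":27.5,"y":-32.8,"z":0,"spin":0}]'
python3 -m jog '[{"hand":50,"x":0,"y":0,"z":0,"spin":-8.2},{"hand":50,"x":0,"y":0,"z":0,"spin":-8.3},{"hand":50,"x":0,"y":0,"z":0,"spin":-8.3},{"hand":50,"x":0,"y":0,"z":0,"spin":0}]'
```

```text
clock: 1.35
tcp_pos: [0.3322, -0.1196, 0.2313]
tcp_rot: [180.0, -0.0, 18.9]
wrist_force: [0.5, -0.7, -0.1]
grip_width: 0.0501
grip_force: 0.0
clock: 1.98
tcp_pos: [0.4092, 0.0802, 0.2312]
tcp_rot: [180.0, 0.0, 18.9]
wrist_force: [0.1, -1.1, 0.3]
grip_width: 0.0498
grip_force: 0.0
clock: 2.6
tcp_pos: [0.4863, 0.2798, 0.2309]
tcp_rot: [180.0, 0.0, 18.9]
wrist_force: [0.7, 0.1, 0.7]
grip_width: 0.0503
grip_force: 0.0
clock: 3.1
tcp_pos: [0.4859, 0.2784, 0.231]
tcp_rot: [-180.0, 0.0, 43.6]
wrist_force: [-0.7, -1.1, -0.1]
grip_width: 0.0503
grip_force: 0.0
```

```bash
python3 -m jog '[{"hand":50,"x":0,"y":0,"z":40,"spin":0},{"hand":50,"x":0,"y":0,"z":40,"spin":0},{"hand":50,"x":0,"y":0,"z":35,"spin":0},{"hand":50,"x":0,"y":0,"z":15,"spin":0},{"hand":50,"x":0,"y":0,"z":0,"spin":0}]'
python3 - <<'E'
from h import *
a=read_camera("top")[225:300,200:320,::-1];b=read_camera("side")[90:220,190:340,::-1]
cv2.imwrite("pics/ap.png",np.hstack([cv2.resize(a,(400,250)),cv2.resize(b,(400,347))[:250]]))
E
```

```text
clock: 3.72
tcp_pos: [0.486, 0.2784, 0.1011]
tcp_rot: [-180.0, 0.1, 43.6]
wrist_force: [-0.3, 0.4, 0.5]
grip_width: 0.0503
grip_force: 0.0
```

View pics/ap.png

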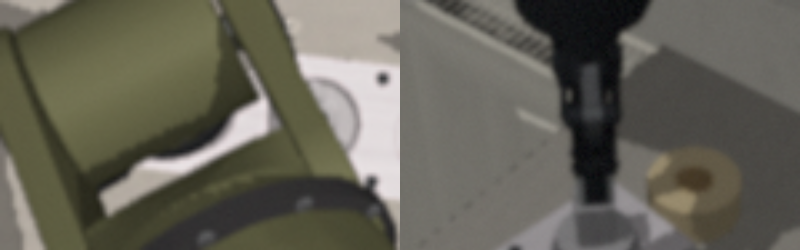

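The arm hides the top view. In the side crop the gripper stands directly over the head at about (595,200). I'll go down to TCP z ≈ 56 mm and close.

```bash
python3 -m jog '[{"hand":50,"x":0,"y":0,"z":15,"spin":0},{"hand":50,"x":0,"y":0,"z":15,"spin":0},{"hand":50,"x":0,"y":0,"z":15,"spin":0},{"hand":50,"x":0,"y":0,"z":0,"spin":0}]'
python3 -m jog '[{"hand":20,"x":0,"y":0,"z":0,"spin":0},{"hand":20,"x":0,"y":0,"z":0,"spin":0},{"hand":20,"x":0,"y":0,"z":0,"spin":0},{"hand":20,"x":0,"y":0,"z":0,"spin":0},{"hand":20,"x":0,"y":0,"z":0,"spin":0}]' 60
```

```text
clock: 4.32
tcp_pos: [0.4854, 0.2781, 0.0547]
tcp_rot: [-180.0, 0.1, 43.7]
wrist_force: [0.3, -0.0, -0.2]
grip_width: 0.0501
grip_force: 0.0
clock: 4.95
tcp_pos: [0.4863, 0.2785, 0.0568]
tcp_rot: [180.0, -0.1, 43.7]
wrist_force: [-0.6, -0.9, 5.9]
grip_width: 0.0231
grip_force: 61.6
```

```bash
python3 -m jog '[{"hand":20,"x":0,"y":0,"z":1,"spin":0},{"hand":20,"x":0,"y":0,"z":1,"spin":0},{"hand":20,"x":0,"y":0,"z":0,"spin":0}]' 90
```

```text
clock: 5.32
tcp_pos: [0.4866, 0.2788, 0.0566]
tcp_rot: [180.0, -0.1, 43.7]
wrist_force: [-9.1, -4.5, 26.8]
grip_width: 0.0225
grip_force: 90.1
```

```bash
python3 -m jog '[{"hand":20,"x":0,"y":0,"z":0,"spin":-6},{"hand":20,"x":0,"y":0,"z":0,"spin":-6},{"hand":20,"x":0,"y":0,"z":0,"spin":-6},{"hand":20,"x":0,"y":0,"z":0,"spin":-6},{"hand":20,"x":0,"y":0,"z":0,"spin":0}]' 90
```

```text
clock: 5.95
tcp_pos: [0.4875, 0.2788, 0.0562]
tcp_rot: [179.8, -0.2, 67.8]
wrist_force: [0.3, -1.6, 14.7]
grip_width: 0.0225
grip_force: 88.2
```

```bash
python3 -m jog '[{"hand":20,"x":0,"y":0,"z":0.5,"spin":-5},{"hand":20,"x":0,"y":0,"z":0.5,"spin":-4.5},{"hand":20,"x":0,"y":0,"z":0,"spin":-4.2},{"hand":20,"x":0,"y":0,"z":0,"spin":0}]' 90
```

```text
clock: 6.45
tcp_pos: [0.4858, 0.2783, 0.0529]
tcp_rot: [-180.0, 0.0, 81.4]
wrist_force: [0.7, 0.5, -1.9]
grip_width: 0.0222
grip_force: 89.2
```

It has slipped into the seat: the load is gone and z is falling. I'll lower it the rest of the way.

```bash
python3 -m jog '[{"hand":20,"x":0,"y":0,"z":2,"spin":0},{"hand":20,"x":0,"y":0,"z":2,"spin":0},{"hand":20,"x":0,"y":0,"z":2,"spin":0},{"hand":20,"x":0,"y":0,"z":0,"spin":0}]' 90
python3 -m jog '[{"hand":20,"x":0,"y":0,"z":1.5,"spin":0},{"hand":20,"x":0,"y":0,"z":1.5,"spin":0},{"hand":20,"x":0,"y":0,"z":0,"spin":0}]' 90
```

```text
clock: 6.95
tcp_pos: [0.4859, 0.2784, 0.047]
tcp_rot: [-180.0, 0.0, 81.4]
wrist_force: [0.5, 1.3, -1.8]
grip_width: 0.0225
grip_force: 89.1
clock: 7.32
tcp_pos: [0.4861, 0.2785, 0.045]
tcp_rot: [180.0, -0.0, 81.4]
wrist_force: [-4.0, -2.4, 6.3]
grip_width: 0.0224
grip_force: 90.3
```

```bash
python3 -m jog '[{"hand":20,"x":0,"y":0,"z":1,"spin":0},{"hand":20,"x":0,"y":0,"z":0.5,"spin":0},{"hand":20,"x":0,"y":0,"z":0,"spin":0}]' 90
python3 -m jog '[{"hand":20,"x":0,"y":0,"z":-1,"spin":0},{"hand":20,"x":0,"y":0,"z":-1,"spin":0},{"hand":50,"x":0,"y":0,"z":0,"spin":0},{"hand":50,"x":0,"y":0,"z":0,"spin":0},{"hand":50,"x":0,"y":0,"z":0,"spin":0}]' 90
python3 -m jog '[{"hand":50,"x":0,"y":0,"z":0,"spin":0},{"hand":50,"x":0,"y":0,"z":-20,"spin":0},{"hand":50,"x":0,"y":0,"z":-40,"spin":0},{"hand":50,"x":0,"y":0,"z":-40,"spin":0},{"hand":50,"x":0,"y":0,"z":-40,"spin":0}]'
```

```text
clock: 7.7
tcp_pos: [0.4862, 0.2786, 0.0448]
tcp_rot: [180.0, -0.0, 81.4]
wrist_force: [-12.1, -5.7, 25.0]
grip_width: 0.0228
grip_force: 93.1
clock: 8.32
tcp_pos: [0.4861, 0.2784, 0.0447]
tcp_rot: [-180.0, 0.0, 81.4]
wrist_force: [0.1, -0.7, -0.6]
grip_width: 0.0502
grip_force: 0.0
clock: 8.95
tcp_pos: [0.4859, 0.2784, 0.1861]
tcp_rot: [-180.0, 0.0, 81.4]
wrist_force: [-0.1, -0.1, -0.7]
grip_width: 0.0498
grip_force: 0.0
```

```bash
python3 -m jog '[{"hand":50,"x":-50,"y":0,"z":-30,"spin":0},{"hand":50,"x":-50,"y":0,"z":-15,"spin":0},{"hand":50,"x":-50,"y":0,"z":0,"spin":0},{"hand":50,"x":-50,"y":0,"z":0,"spin":0},{"hand":50,"x":-50,"y":0,"z":0,"spin":0}]'
python3 -m jog '[{"hand":50,"x":-50,"y":0,"z":0,"spin":0},{"hand":50,"x":-50,"y":0,"z":0,"spin":0},{"hand":50,"x":-50,"y":0,"z":0,"spin":0},{"hand":50,"x":-30,"y":0,"z":0,"spin":0},{"hand":50,"x":0,"y":0,"z":0,"spin":0}]'
python3 - <<'E'
from h import *
t=read_camera("top")[:,:,::-1];s=read_camera("side")[:,:,::-1]
a=cv2.resize(t[228:293,226:361],(400,193),interpolation=2);b=cv2.resize(s[150:275,145:310],(660,500)[:2],interpolation=2)[:,260:]
cv2.imwrite("pics/end.png",np.hstack([np.vstack([a,np.zeros((307,400,3),np.uint8)]),b]))
def hole(n,im,uv,z):
    u,v=uv;p=im[v-6:v+7,u-6:u+7].max(axis=2).astype(float);wt=np.clip(75-p,0,None)
    yy,xx=np.mgrid[v-6:v+7,u-6:u+7];c=[(wt*xx).sum()/wt.sum(),(wt*yy).sum()/wt.sum()]
    print(n,np.round(c,2),p.min(),ray(n,c,z).round(4))
hole("top",t,(256,256),.07);hole("top",t,(295,261),.070)
print(proj("side",[[.486,.2785,.07]]));hole("side",s,(262,168),.07);hole("side",s,(225,193),.070)
E
```

```text
clock: 9.57
tcp_pos: [0.4482, 0.0297, 0.23]
tcp_rot: [180.0, -0.0, 81.4]
wrist_force: [1.7, 0.3, -0.5]
grip_width: 0.0496
grip_force: 0.0
clock: 10.2
tcp_pos: [0.4213, -0.1482, 0.2297]
tcp_rot: [-180.0, 0.0, 81.2]
wrist_force: [0.2, -0.4, -1.3]
grip_width: 0.05
grip_force: 0.0
top [256.2  255.42] 34.0 [[0.4872 0.2768 0.07  ]]
top [294.75 260.7 ] 35.0 [[0.4741 0.1979 0.07  ]]
[[262.26192104 168.33343864]]
side [262.49 168.46] 20.0 [[0.4865 0.2785 0.07  ]]
side [223.92 193.48] 21.0 [[0.4735 0.1978 0.07  ]]
```

View pics/end.png

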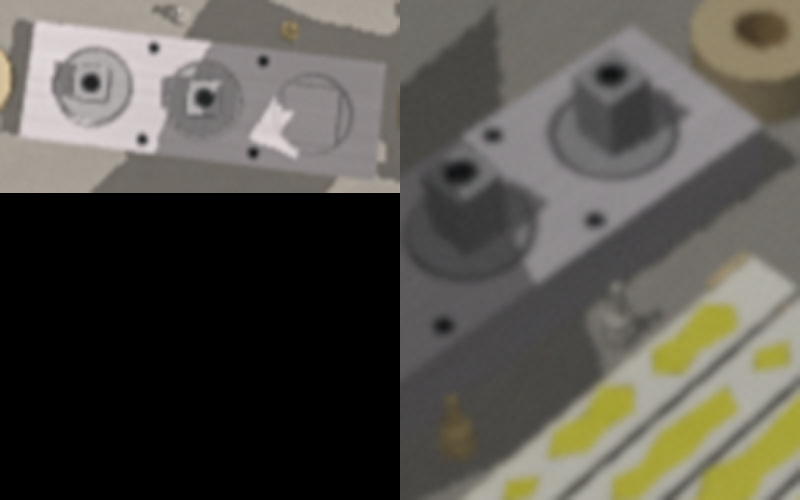

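The holder is flush and square in its bay: its bore is at side pixel (262,168), matching the home height. The other holder's bore is unmoved in the top view, within 0.3 px; the 1.2 px change in the side view comes from the arm's shadow.

```bash
python3 -c "from cell import *;print(close_job())"
```

```text
the job is handed in; nothing more can be done
None
```

The proud holder was pressed, turned about 38° and dropped fully home in its own bay, then released; the other holder was left as it was, and the job was handed in at about 10 s.

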